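# Draw the sprung ruling slide to two markers and hold it

## Robot

A 7-joint arm with a two-finger parallel gripper is mounted at the origin on the work surface. World frame = base frame: x ahead of the robot, y to its left, z up, the work surface at z = 0. Lengths are in m, angles in rad, forces in N, time in s.
With the tool pointing down it reaches from about 0.4 to 0.75 m from the base axis. Payload 19.5 kg.
Tool frame: the origin (TCP) lies at the centre of the arm's flange, where the gripper is bolted on; the fingertips stand 173 mm ahead of it and the grasp point (between the pads) lies 155 mm ahead of it (arm.hold_point_z is the distance from the TCP to the grasp point, in m); y points along the fingers, z is the direction in which the jaws open and shut, and the axes are right-handed (so a half turn about y gives the same grasp; the last joint's range is limited). The gripper opens to 85 mm and grips with 20 to 120 N. Pads are 22 mm wide; open, the fingers measure 114 mm over their backs; the gripper's body (76 mm by 85 mm) begins 54 mm behind the grasp point. The pads swing forward as they close: fully open they stand 13 mm farther back than shut.
Start: joints at [-1.212, 0.707, -0.028, 1.485, 0.022, 0.951, -0.075], TCP at [0.224, 0.529, 0.405] pointing down, gripper open.
Joint ranges: [-2.71, 2.71], [-0.32, 2.16], [-1.57, 1.52], [0, 2.45], [-1.46, 4.6], [0, 2.02], [-2.83, 2.83]. Speed limits (rad/s): [1.89, 1.89, 2.57, 2.57, 3.01, 3.01, 3.01].

## Interface

Orientations are given as a unit quaternion [w, x, y, z].
In Python, from rig import arm gives the robot as it stands.
- The arm moves only by the shell command python3 -m jog 'ROWS' [FORCE]. ROWS is a JSON object of lists of equal length, an entry for each row: "translation": the shift along the tool's x, y, z in mm, a list of three; "turn": the turn, a rotation vector about the tool's x, y, z in rad, a list of three; "fingers": the closure, from 0 (fully open) to 1 (shut). In form: {"translation": [[dx, dy, dz], ...], "turn": [[rx, ry, rz], ...], "fingers": [fingers, ...]}. A call has 1 to 20 rows; each row is the pose to reach, as a shift and turn from the pose measured when the call began, along the tool's axes at that moment; what a row does not reach only later rows make up. A row lasts 1/8 s, in which the tool goes at most 62.5 mm and 10.7 degrees, less where a joint would pass 70% of its speed; a pose out of reach is approached as far as the arm can. A call with a gripper value outside its range is refused whole. The fingers move at their own pace and stop on an object; FORCE is the grip in N (left out, the last holds). Time passes only in rows, so rows that repeat a pose let the fingers close. It gives the time, the measured TCP pose, the force and the opening at its end, in the units of the state.
- arm.observe(): the state, without advancing time (a new reading comes with each control period).
- arm.get_image(name): name is "side" or "top" or "wrist"; returns a dict with "image" (420x560x3 uint8, red, green, blue), "fx", "fy", "cx", "cy" (pixels), "k1" (the pictures are not rectified: a ray, as slopes to the right and down, at radius r is drawn at 1 + k1 r^2 times it, then the intrinsics apply), "camera_from_world" (4x4, takes a point from world to camera coordinates). Camera axes: x right, y up, looking along -z (the intrinsics and any distortion apply to the point x, -y, -z); pixel columns grow to the right and rows downward; lengths in m; the calibration is good to about 2 mm. A picture is of the moment at which its call begins. There is no depth.
- arm.job_done(): hands the job in, once; it reports no verdict.
The state is a dict: "clock": time; "joint_positions": joint angles; "joint_vel": joint speeds; "joint_torque": joint torques, N m; "position": TCP position; "tool_rot": TCP orientation; "wrist_force": force on the tool from outside, world axes, zero at the start; "moment": the same for the moment, N m; "width": finger opening in m.
Only numpy, scipy, OpenCV 4.12 (cv2) and the standard library are available. Lean on these libraries where they do the work, as an engineer would, in place of code of your own. Each camera call takes 0.05 s, during which the arm holds its last target. There are 200 camera calls.

## Task

On the ruling board, take the spring-return slide by its upright wooden grip and pull it out until the pointed end of its steel straightedge is in line with the middle of the first (nearer) brass marker, keep it still there for about two seconds so that the card can be dotted, then pull it on to the second (farther) brass marker and keep it there for ruling the line. The program finishes while still holding the slide at the second marker: do not let go. Pull steadily, never let the slide fly back, and leave the other things on the table where they are.

Things in the scene. Friction and masses are not known exactly. Their poses are not given: they have to be found in the camera images.
- board_middle (a point): Pale wooden ruling board with a white card, fixed, 220 (x) x 340 (y) x 12 mm. Point: middle of its top face, 12 mm up. Its +y is the pull direction (roughly the robot's left), +x points to the far long edge with the markers. The rail lies 80 mm to the robot's side of the middle along y, with a dark spring housing (top 36 mm above the table) at its -y end and an end block (32 mm) at its +y end.
- slide: Sprung slide: dark steel carriage 40 x 34 x 16 mm with a round grip on top and a steel straightedge 16 mm wide across the card, ending in a 4 mm wide point. Origin: carriage underside, 16 mm above the table; axes as the board's. Slides along +y, 0 to 200 mm from home, where it starts. Spring: 3.6 N at home, 0.3 N more per 10 mm out; let go, it flies home.
- grip (a point): Middle of the slide's grip, 62 mm above the table: an upright round dark wooden post 20 to 22 mm in diameter, free on all sides from the carriage's top (32 mm above the table) to its own top (88 mm).
- tip (a point): Foremost point of the straightedge, 160 mm from the grip along the board's +x, 22 mm above the table. It is level with the grip's axis along y, and moves rigidly with the grip.
- mark_first (a point): First marker: brass block 22 (x) x 12 (y) x 14 mm with a small screw on top, fixed on the scale strip just beyond the path of the point, 50 to 90 mm from the point's home. Point: middle of the block's top face, 27 mm above the table; axes as the board's. The slide is at the marker when the tip is within the block's width along y (6 mm either side of its middle).
- mark_second (a point): Second marker: the same kind of brass block, 130 to 170 mm from the point's home, farther along +y than the first. Point and axes as for the first marker.
- paperweight: Bystander, to be left alone: bare steel bar 110 x 18 x 14 mm lying on the board across its far end of travel, 20 mm or more beyond the straightedge's last position. Origin: centre of its underside.
- inkstone: Bystander, to be left alone: dark stone tray 85 x 130 x 20 mm behind the board. Origin: centre of its underside.
- inkstick: Bystander, to be left alone: black bar 22 x 80 x 11 mm lying behind the board. Origin: centre of its underside.
- bottle: Bystander, to be left alone: amber bottle, 56 mm diameter, 135 mm tall, on the table beyond the spring-housing end of the board. Origin: centre of its underside.
- cup: Bystander, to be left alone: white cup, 76 mm diameter, 60 mm tall, on the table beyond the other end of the board. Origin: centre of its underside.
- seal: Bystander, to be left alone: seal stone 26 x 26 x 60 mm standing upright beyond the other end of the board, near the robot. Origin: centre of its underside.
- tape: Bystander, to be left alone: white ring of tape, 90 mm diameter, 18 mm high, flat on the table beyond the spring-housing end. Origin: centre of its underside.

How it is judged:
On the way, in this order (a step that is already met when the one before it is completed fails the run):
1. the slide is held still with its point at the first marker (y of tip in the frame of mark_first between -0.006 and 0.006 m and linear speed of slide below 0.02 m/s and contact force between the fingers and slide above 1 N), for 0.8 s.
2. the slide is held still with its point at the second marker (y of tip in the frame of mark_second between -0.006 and 0.006 m and linear speed of slide below 0.02 m/s and contact force between the fingers and slide above 1 N), for 0.3 s.
At the end, for the whole second after the job is handed in: The straightedge's point stays within 6 mm of the second marker's middle along the slide's travel, the slide is still (under 20 mm/s) and the fingers are holding it against its spring (more than 1 N) (all of step 2); the arm keeps its last pose, push and grip.
It fails at once if the slide is jerked or flies back (faster than 0.4 m/s) (linear speed of slide above 0.4 m/s).
It fails at once if another thing on the table is moved by more than 20 mm or tipped over (distance of any of paperweight, inkstone, inkstick, bottle, cup, seal, tape from where it was at the start of the episode above 0.02 m or angle between any of paperweight, inkstone, inkstick, bottle, cup, seal, tape's own z axis and vertical above 0.4 rad).
It also fails if it takes over 37 s, if anything falls off the work surface, if the arm or the gripper's body presses on something with over 40 N, if the wrist force passes 120 N, or if a joint passes its speed limit or range.

## Working session

There is one attempt and no reset: what is moved stays moved. The work goes in short steps, Python scripts to look and compute and a shell command to move; the robot and the scene stay as the last step left them, time stands still between calls to the robot, and variables do not carry over. Pictures are saved under pics/ and viewed, about 8 in all and at most 12, crops included, and the job is handed in when it is done.

```bash
ls; mkdir -p pics; cat > h.py <<'E'
import numpy as np, cv2
from rig import arm
from scipy.spatial.transform import Rotation as R
def snap(name,fn=None):
    d=arm.get_image(name)
    if fn: cv2.imwrite('pics/'+fn,cv2.cvtColor(d['image'],cv2.COLOR_RGB2BGR))
    return d
def ray(d,u,v):
    K=np.array([[d['fx'],0,d['cx']],[0,d['fy'],d['cy']],[0,0,1.]])
    s=cv2.undistortPoints(np.array([[[u,v]]],float),K,np.array([d['k1'],0,0,0.]))[0,0]
    T=np.array(d['camera_from_world']); Rm=T[:3,:3]
    return -Rm.T@T[:3,3], Rm.T@np.array([s[0],-s[1],-1.])
def onz(d,u,v,z):
    o,r=ray(d,u,v); return o+r*(z-o[2])/r[2]
def proj(d,p):
    c=np.array(d['camera_from_world'])@np.append(p,1.); s=np.array([c[0],-c[1]])/-c[2]
    s=s*(1+d['k1']*(s@s)); return np.array([d['fx']*s[0]+d['cx'],d['fy']*s[1]+d['cy']])
def rot():
    s=arm.observe(); q=s['tool_rot']; return np.array(s['position']),R.from_quat([q[1],q[2],q[3],q[0]]).as_matrix()
E
python3 - <<'E'
from h import *
snap('top','top0.png');snap('side','side0.png')
print({k:np.round(v,3) for k,v in arm.observe().items()}); print(rot()[1].round(3), arm.hold_point_z)
E
```

```text
pics
{'clock': np.float64(0.1), 'joint_positions': array([-1.212,  0.707, -0.028,  1.485,  0.022,  0.951, -0.075]), 'joint_vel': array([ 0.001, -0.001,  0.001, -0.   , -0.001,  0.   , -0.001]), 'joint_torque': array([ 4.0000e-03, -8.8429e+01,  1.2380e+00, -2.3645e+01,  1.7000e-02,
        5.0000e-03,  0.0000e+00]), 'position': array([0.224, 0.529, 0.404]), 'tool_rot': array([-0.693,  0.693, -0.141,  0.141]), 'wrist_force': array([-0.292,  0.163,  0.107]), 'moment': array([-0.018,  0.029,  0.036]), 'width': np.float64(0.085)}
[[ 0.921 -0.     0.39 ]
 [-0.39  -0.001  0.921]
 [ 0.    -1.    -0.001]] 0.1547
```

View pics/top0.png

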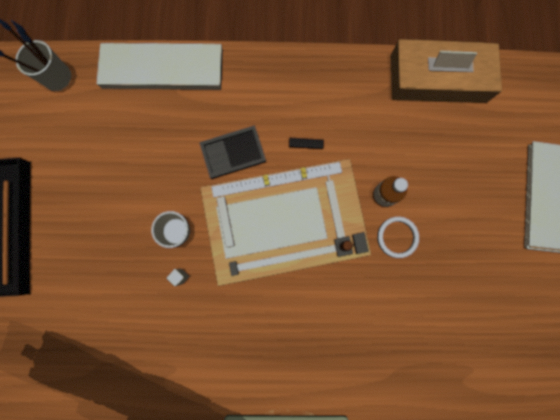

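View pics/side0.png

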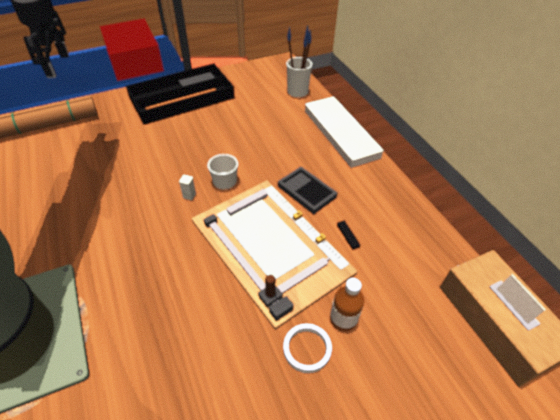

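The top view shows the grip at (346,246), the straightedge point near (330,180), and brass markers at about (304,174) and (267,181). The side view shows the grip at (270,287) and markers at (320,238) and (297,216). Next I'll enlarge the crops.

```bash
python3 - <<'E'
from h import *
t=cv2.imread('pics/top0.png')[155:290,195:375]; s=cv2.imread('pics/side0.png')[175:325,185:365]
a=cv2.resize(t,None,fx=4.4,fy=4.4,interpolation=cv2.INTER_CUBIC)
b=cv2.resize(s,None,fx=4,fy=4,interpolation=cv2.INTER_CUBIC)
cv2.imwrite('pics/c1.png',a);cv2.imwrite('pics/c2.png',b)
d=snap('top');e=snap('side')
for n,im,(x0,x1,y0,y1) in (('top',d,(195,375,155,290)),('side',e,(185,365,175,325))):
    h=cv2.cvtColor(im['image'],cv2.COLOR_RGB2HSV)
    m=cv2.inRange(h,(20,130,90),(35,255,255)); mm=np.zeros_like(m); mm[y0:y1,x0:x1]=m[y0:y1,x0:x1]
    _,_,st,c=cv2.connectedComponentsWithStats(mm)
    for q,w in zip(st[1:],c[1:]):
        if q[4]>8: print(n,q,w.round(1),onz(im,*w,.027).round(4))
print('grip top', onz(d,346.5,244,.088).round(4))
E
```

```text
top [301 167   5  10  33] [303.2 171.6] [ 0.6544 -0.031   0.027 ]
top [263 175   5   9  28] [265.5 178.7] [0.6373 0.0513 0.027 ]
side [294 213   5   5  14] [296.2 215.1] [0.6308 0.0469 0.027 ]
side [317 234   8   7  23] [320.2 237.2] [ 0.6517 -0.0332  0.027 ]
grip top [ 0.4944 -0.1159  0.088 ]
```

View pics/c1.png

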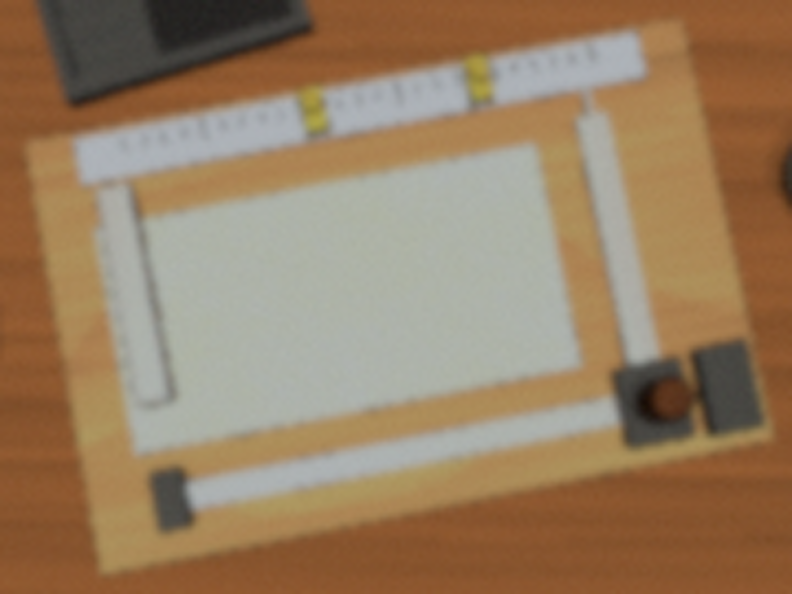

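View pics/c2.png

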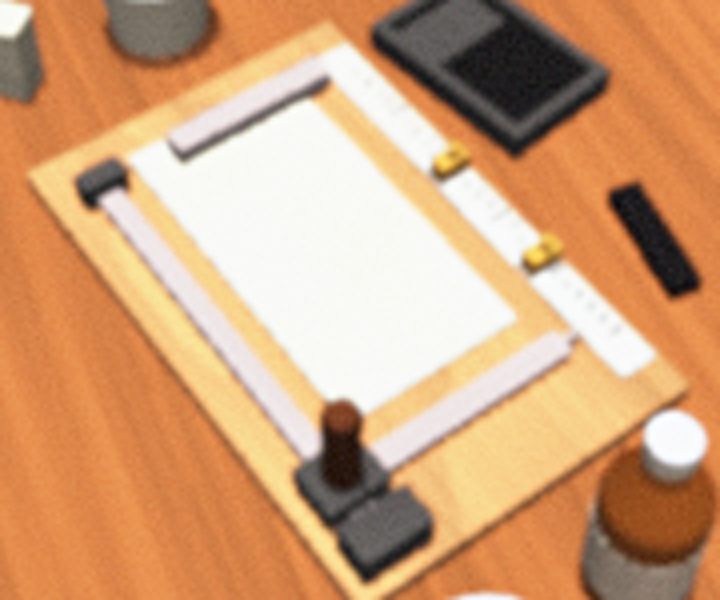

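The crops show the grip top at about (668,395) in the top crop, the tip at (587,93), the markers at (480,78) and (314,110), and all four board corners. From these I'll compute the board frame.

```bash
python3 - <<'E'
from h import *
d=snap('top');e=snap('side')
T=lambda x,y,z: onz(d,195+(x+.5)/4.4-.5,155+(y+.5)/4.4-.5,z)
S=lambda x,y,z: onz(e,185+(x+.5)/4-.5,175+(y+.5)/4-.5,z)
c=[T(685,20,.012),T(772,440,.012),T(102,572,.012),T(28,142,.012)]
cs=[S(686,388,.012),S(328,24,.012),S(30,176,.012)]
for p in c+cs: print('corner',p.round(4))
ey=(c[3]-c[0])+(c[2]-c[1]); ex=(c[0]-c[1])+(c[3]-c[2])
print('yaw', np.degrees(np.arctan2(-ey[0],ey[1])),np.degrees(np.arctan2(ex[1],ex[0])), [np.linalg.norm(c[i]-c[(i+1)%4]).round(3) for i in range(4)])
v=cs[1]-cs[0]; print('side yaw',np.degrees(np.arctan2(-v[0],v[1])))
M=sum(c)/4
m1,m2=T(480,78,.027),T(314,110,.027); v=m2-m1; print('mk yaw',np.degrees(np.arctan2(-v[0],v[1])))
th=np.arctan2(-ey[0],ey[1]); X=np.array([np.cos(th),np.sin(th),0]);Y=np.array([-np.sin(th),np.cos(th),0])
P=dict(m1=m1,m2=m2,tip=T(587,93,.022),grip=T(668,393,.088),gripS=S(342,412,.088),tipS=S(576,337,.022),m1S=S(543,250,.027),m2S=S(452,158,.027))
for k,p in P.items(): print(k,p.round(4),'board',((p-M)@X).round(4),((p-M)@Y).round(4))
print(M,th)
# triangulate grip top
o1,r1=ray(d,195+668.5/4.4-.5,155+393.5/4.4-.5);o2,r2=ray(e,185+342.5/4-.5,175+412.5/4-.5)
A=np.stack([r1,-r2],1);s=np.linalg.lstsq(A,o2-o1,rcond=None)[0];print(o1+r1*s[0],o2+r2*s[1])
E
```

```text
corner [ 0.6878 -0.1374  0.012 ]
corner [ 0.475  -0.1795  0.012 ]
corner [0.4068 0.1508 0.012 ]
corner [0.6199 0.1945 0.012 ]
corner [ 0.6856 -0.1368  0.012 ]
corner [0.618  0.1934 0.012 ]
corner [0.4066 0.1465 0.012 ]
yaw 11.61385012268352 11.386066153704746 [np.float64(0.217), np.float64(0.337), np.float64(0.217), np.float64(0.339)]
side yaw 11.565408072060343
mk yaw 11.95619932182669
m1 [ 0.6527 -0.032   0.027 ] board 0.0953 -0.0595
m2 [0.6353 0.0503 0.027 ] board 0.0948 0.0247
tip [ 0.647  -0.0861  0.022 ] board 0.0788 -0.1113
grip [ 0.4946 -0.1158  0.088 ] board -0.0765 -0.1097
gripS [ 0.4923 -0.1188  0.088 ] board -0.0793 -0.1122
tipS [ 0.643  -0.0895  0.022 ] board 0.0742 -0.1138
m1S [ 0.6522 -0.0332  0.027 ] board 0.0946 -0.0605
m2S [0.6352 0.0482 0.027 ] board 0.0943 0.0227
[0.54737068 0.00706672 0.012     ] 0.20269992347397478
[ 0.49476118 -0.11650375  0.08331971] [ 0.49342749 -0.11613024  0.08320504]
```

```bash
cat >> h.py <<'E'
TH=np.radians(11.6); X=np.array([np.cos(TH),np.sin(TH),0]);Y=np.array([-np.sin(TH),np.cos(TH),0])
def plan(tgt):
    p,Rm=rot(); D=np.stack([X,[0,0,-1],Y],1); 
    D=np.stack([np.cross([0,0,-1.],Y),[0,0,-1.],Y],1)
    r=R.from_matrix(Rm.T@D).as_rotvec(); print('shift mm',(1000*Rm.T@(np.array(tgt)-p)).round(1),'turn',r.round(4)); print(arm.observe()['clock'])
E
python3 -c "
from h import *
plan([.4935,-.117,.30])"
```

```text
shift mm [ 500.   104.7 -490.1] turn [ 4.000e-04 -6.033e-01 -1.000e-04]
0.3
```

```bash
python3 -m jog '{"translation":[[36,0,-35],[72,0,-70],[107,0,-105],[143,0,-140],[179,0,-175],[214,0,-210],[250,0,-245],[286,0,-280],[321,0,-315],[357,0,-350],[393,20,-385],[428,40,-420],[464,60,-455],[500,80,-490],[500,95,-490],[500,105,-490],[500,105,-490],[500,105,-490]],"turn":[[0,-0.05,0],[0,-0.1,0],[0,-0.15,0],[0,-0.2,0],[0,-0.25,0],[0,-0.3,0],[0,-0.35,0],[0,-0.4,0],[0,-0.45,0],[0,-0.5,0],[0,-0.55,0],[0,-0.603,0],[0,-0.603,0],[0,-0.603,0],[0,-0.603,0],[0,-0.603,0],[0,-0.603,0],[0,-0.603,0]],"fingers":[0,0,0,0,0,0,0,0,0,0,0,0,0,0,0,0,0,0]}' 30
python3 - <<'E'
from h import *
plan([.4935,-.117,.30]); d=snap('wrist','w1.png'); print(proj(d,[.4935,-.117,.088]),proj(d,[.645,-.088,.022]),proj(d,[.6525,-.0325,.027]))
E
```

```text
clock: 2.55
position: [0.4936, -0.1164, 0.3003]
tool_rot: [-0.703, 0.704, 0.072, -0.071]
wrist_force: [-0.2, 0.5, 0.1]
width: 0.0852
shift mm [-0.2  0.3 -0.5] turn [0.0006 0.0005 0.0004]
2.55
[277.50751912 240.61524589] [275.72591883 360.75744961] [330.40591803 379.58748978]
```

View pics/w1.png

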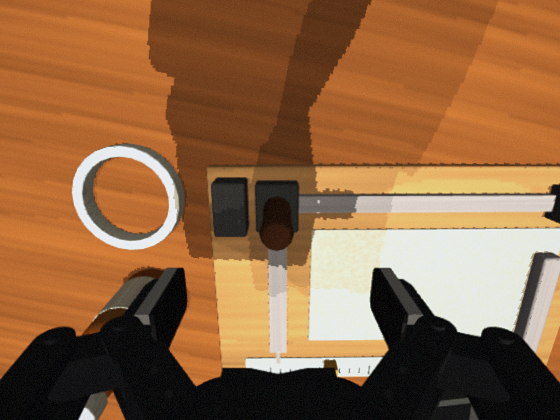

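The grip top appears at about (277,238), against a predicted (277.5,240.6), so the hover is centred. The bottle is near the left finger in this view, so I'll check that clearance before going down.

```bash
python3 - <<'E'
from h import *
d=snap('top'); b=onz(d,401,185,.135); print(b, (b-[.4935,-.117,.135])@X,(b-[.4935,-.117,.135])@Y)
plan([.4935,-.117,.219])
E
```

```text
[ 0.60788937 -0.21583327  0.135     ] 0.09217980311922239 -0.11981580304506557
shift mm [-0.2 81.3 -0.3] turn [0.0007 0.0002 0.0005]
2.65
```

```bash
python3 -m jog '{"translation":[[0,20,0],[0,40,0],[0,60,0],[0,75,0],[0,81,0],[0,81,0],[0,81,0],[0,81,0],[0,81,0],[0,81,0],[0,81,0],[0,81,0],[0,81,0],[0,81,0],[0,81,0]],"turn":[[0,0,0],[0,0,0],[0,0,0],[0,0,0],[0,0,0],[0,0,0],[0,0,0],[0,0,0],[0,0,0],[0,0,0],[0,0,0],[0,0,0],[0,0,0],[0,0,0],[0,0,0]],"fingers":[0,0,0,0,0,0,0.2,0.3,0.4,0.5,0.6,0.7,0.8,0.9,1]}' 50
python3 - <<'E'
from h import *
p,_=rot();s=arm.observe();print(p,s['wrist_force'],s['width'],p@Y); d=snap('side','s1.png'); 
cv2.imwrite('pics/s1c.png',cv2.resize(cv2.imread('pics/s1.png')[175:325,185:365],None,fx=4,fy=4,interpolation=cv2.INTER_CUBIC))
E
```

```text
clock: 4.53
position: [0.4937, -0.1169, 0.2195]
tool_rot: [-0.703, 0.704, 0.072, -0.071]
wrist_force: [0.8, -4.3, 6.0]
width: 0.02
[ 0.49368407 -0.11693805  0.21946575] [ 0.82431506 -4.31108953  6.04667256] 0.01999861553099347 -0.21381858225209713
```

View pics/s1c.png

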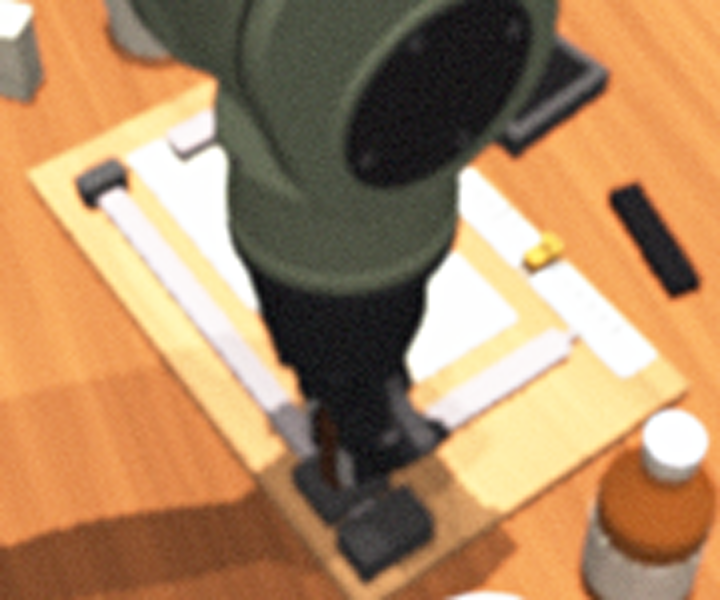

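Held: the opening is 20 mm, and the wrist reads -4.3 N along y, which fits the spring. Next I'll pull about 50 mm along tool z.

```bash
python3 -m jog '{"translation":[[0,0,2],[0,0,6],[0,0,10],[0,0,15],[0,0,20],[0,0,25],[0,0,30],[0,0,35],[0,0,40],[0,0,44],[0,0,48],[0,0,50],[0,0,51],[0,0,51],[0,0,51]],"turn":[[0,0,0],[0,0,0],[0,0,0],[0,0,0],[0,0,0],[0,0,0],[0,0,0],[0,0,0],[0,0,0],[0,0,0],[0,0,0],[0,0,0],[0,0,0],[0,0,0],[0,0,0]],"fingers":[1,1,1,1,1,1,1,1,1,1,1,1,1,1,1]}'
python3 - <<'E'
from h import *
p,_=rot();s=arm.observe();print(p,s['wrist_force'],s['width'],p@Y)
a=snap('top','t2.png');b=snap('side','s2.png');c=snap('wrist','w2.png')
I=lambda f,y0,y1,x0,x1,k:cv2.resize(cv2.imread('pics/'+f)[y0:y1,x0:x1],None,fx=k,fy=k,interpolation=cv2.INTER_CUBIC)
cv2.imwrite('pics/m2.png',np.hstack([I('t2.png',155,205,270,340,5.6),I('s2.png',205,255,285,355,5.6)]))
E
```

```text
clock: 6.45
position: [0.4832, -0.0668, 0.2195]
tool_rot: [-0.703, 0.704, 0.071, -0.071]
wrist_force: [-1.2, -4.3, 6.5]
width: 0.0202
[ 0.48319204 -0.066814    0.21945351] [-1.21390805 -4.32679059  6.53182749] 0.020150696363140912 -0.16260859367359826
```

View pics/m2.png

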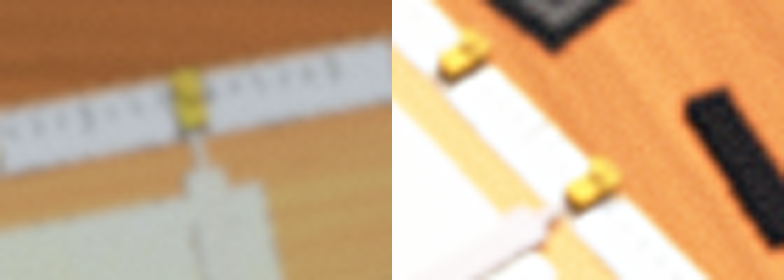

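In the crop, the point sits right under the first marker: tip at (199,140) and block at (188,97) on the top half; tip at (558,212) and block at (594,182) on the side half. I'll put numbers on that.

```bash
python3 - <<'E'
from h import *
d=snap('top');e=snap('side')
T=lambda x,y,z: onz(d,270+(x+.5)/5.6-.5,155+(y+.5)/5.6-.5,z)
S=lambda x,y,z: onz(e,285+(x-392+.5)/5.6-.5,205+(y+.5)/5.6-.5,z)
for tip,m in ((T(199,138,.022),T(188,97,.027)),(T(199,138,.022),T(187,90,.027)),(S(560,212,.022),S(594,180,.027))): print(((tip-m)@X).round(4),((tip-m)@Y).round(4))
g,_=rot(); m1=T(188,97,.027); print('grip', ((g-m1)@Y).round(4))
# predicted tip from grip, and pixel of mark
print('wristcam', proj(d,g+.16*X-[0,0,g[2]-.022]), 'measured',270+199.5/5.6-.5,155+138.5/5.6-.5)
E
```

```text
-0.0159 -0.0015
-0.0187 -0.0014
-0.0186 -0.0018
grip -0.001
wristcam [304.73523737 178.54395313] measured 305.125 179.23214285714286
```

The tip is about 1.5 mm short, inside the ±6 mm window. I'll nudge it +1.5 mm, hold for 2 s, then pull on.

```bash
python3 -m jog '{"translation":[[0,0,1.5],[0,0,1.5],[0,0,1.5],[0,0,1.5],[0,0,1.5],[0,0,1.5],[0,0,1.5],[0,0,1.5],[0,0,1.5],[0,0,1.5],[0,0,1.5],[0,0,1.5],[0,0,1.5],[0,0,1.5],[0,0,1.5],[0,0,1.5],[0,0,1.5]],"turn":[[0,0,0],[0,0,0],[0,0,0],[0,0,0],[0,0,0],[0,0,0],[0,0,0],[0,0,0],[0,0,0],[0,0,0],[0,0,0],[0,0,0],[0,0,0],[0,0,0],[0,0,0],[0,0,0],[0,0,0]],"fingers":[1,1,1,1,1,1,1,1,1,1,1,1,1,1,1,1,1]}'
python3 -m jog '{"translation":[[0,0,2],[0,0,6],[0,0,11],[0,0,16],[0,0,21],[0,0,26],[0,0,31],[0,0,36],[0,0,41],[0,0,46],[0,0,51],[0,0,56],[0,0,61],[0,0,66],[0,0,71],[0,0,76],[0,0,80],[0,0,82.5],[0,0,83.5],[0,0,83.5]],"turn":[[0,0,0],[0,0,0],[0,0,0],[0,0,0],[0,0,0],[0,0,0],[0,0,0],[0,0,0],[0,0,0],[0,0,0],[0,0,0],[0,0,0],[0,0,0],[0,0,0],[0,0,0],[0,0,0],[0,0,0],[0,0,0],[0,0,0],[0,0,0]],"fingers":[1,1,1,1,1,1,1,1,1,1,1,1,1,1,1,1,1,1,1,1]}'
python3 - <<'E'
from h import *
p,_=rot();s=arm.observe();print(p,s['wrist_force'],s['width'],p@Y)
a=snap('top','t3.png');b=snap('side','s3.png')
I=lambda f,y0,y1,x0,x1,k:cv2.resize(cv2.imread('pics/'+f)[y0:y1,x0:x1],None,fx=k,fy=k,interpolation=cv2.INTER_CUBIC)
cv2.imwrite('pics/m3.png',np.hstack([I('t3.png',160,210,230,300,5.6),I('s3.png',185,235,265,335,5.6)]))
E
```

```text
clock: 8.82
position: [0.4829, -0.0654, 0.2195]
tool_rot: [-0.703, 0.704, 0.071, -0.071]
wrist_force: [0.9, -5.0, 4.4]
width: 0.0204
clock: 11.32
position: [0.4658, 0.0161, 0.2194]
tool_rot: [-0.703, 0.704, 0.071, -0.072]
wrist_force: [-1.4, -7.6, 9.9]
width: 0.0205
[0.46579963 0.01611814 0.21942654] [-1.44488895 -7.60935781  9.87461421] 0.02046758218486979 -0.07787308495893751
```

View pics/m3.png

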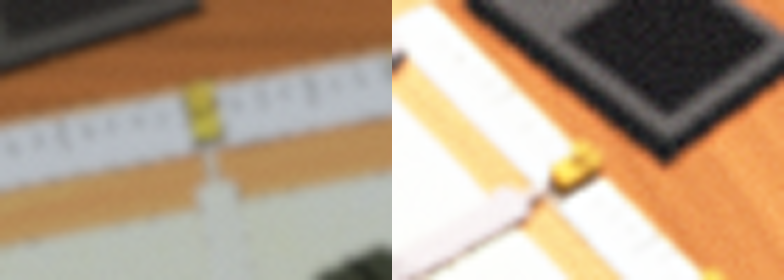

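The point sits under the second marker: tip at (211,152) and block at (202,110) on the top half; tip at (545,193) and block at (576,164) on the side half. I'll compute the offset.

```bash
python3 - <<'E'
from h import *
d=snap('top');e=snap('side')
T=lambda x,y,z: onz(d,230+(x+.5)/5.6-.5,160+(y+.5)/5.6-.5,z)
S=lambda x,y,z: onz(e,265+(x-392+.5)/5.6-.5,185+(y+.5)/5.6-.5,z)
for tip,m in ((T(211,152,.022),T(202,109,.027)),(S(545,193,.022),S(576,164,.027))): print(((tip-m)@X).round(4),((tip-m)@Y).round(4))
E
```

```text
-0.0165 -0.0003
-0.0175 -0.0019
```

```bash
python3 -m jog '{"translation":[[0,0,1],[0,0,1],[0,0,1],[0,0,1],[0,0,1],[0,0,1],[0,0,1],[0,0,1]],"turn":[[0,0,0],[0,0,0],[0,0,0],[0,0,0],[0,0,0],[0,0,0],[0,0,0],[0,0,0]],"fingers":[1,1,1,1,1,1,1,1]}' && python3 -c "
from rig import arm
print(arm.job_done())"
```

```text
clock: 12.52
position: [0.4656, 0.0168, 0.2195]
tool_rot: [-0.703, 0.704, 0.071, -0.071]
wrist_force: [1.1, -8.0, 4.6]
width: 0.0201
the job is handed in; nothing more can be done
None
```

I gripped the slide by its post, held it at the first marker for about 2 s, then pulled it to the second marker. I handed the job in at 12.5 s, still holding it there.

- **First marker:** the top and side cameras put the tip 1.4–1.8 mm short of the middle. I moved it on 1.5 mm and held.
- **Second marker:** the cameras disagreed slightly, putting the tip 0.3 mm (top) and 1.9 mm (side) short. I asked for 1 mm more, and the arm moved about 0.7 mm. I took no picture after that last move.
- **Hold at the end:** the opening was still 20 mm and the wrist read about 8 N along the pull, which fits the spring force at that distance.
- **Speed and bystanders:** the pull was commanded at no more than about 40 mm/s. I saw nothing touched in the views taken, but I did no separate check that every other item stayed put.

No check failed.

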